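# Set the plate gap of a test cell: close to touch, back off three clicks

### The arm

A 7-joint arm with a two-finger parallel gripper is mounted at the origin on the work surface. World frame = base frame: x ahead of the robot, y to its left, z up, the work surface at z = 0. Lengths are in m, angles in rad, forces in N, time in s.
With the tool pointing down it reaches from about 0.425 to 0.875 m from the base axis. Payload 4.7 kg.
Tool frame: the origin (TCP) lies at the very end of the fingers, on their centre line; the grasp point (between the pads) lies behind it (ctrl.tcp_to_grasp is the y of the grasp point in the tool frame, in m); y points along the fingers, x is the direction in which the jaws open and shut, and the axes are right-handed (so a half turn about y gives the same grasp; the last joint's range is limited). The gripper opens to 87 mm and grips with 3 to 60 N. Pads are 19 mm wide; open, the fingers measure 117 mm over their backs; the gripper's body (75 mm by 190 mm) begins 51 mm behind the grasp point.
Start: joints at [-1.241, 0.321, -0.07, 1.45, 0.023, 1.371, -0.057], TCP at [0.202, 0.618, 0.223] pointing down, gripper open.
Joint ranges: [-2.86, 2.86], [-0.3, 2.09], [-1.38, 1.24], [0.06, 2.45], [-1.56, 4.7], [0.09, 2.05], [-2.69, 2.69]. Speed limits (rad/s): [2.57, 2.57, 3.14, 3.14, 3.14, 3.14, 3.14].

### API

Orientations are given as a rotation vector (axis times angle).
In Python, from bench import ctrl, get_image, workorder gives the robot as it stands.
- The arm moves only by the tool drive_tool, never from a script. Its argument "increments" is text: rows parted by semicolons, each of 5 numbers parted by spaces: the shift along the tool's x, y, z in mm, then the turn about the tool's y in degrees, then the closure in counts, from 0 (fully open) to 255 (shut). In form: tx ty tz yaw fingers; .... A call has 1 to 20 rows; each row shifts and turns the commanded pose from where the row before left it, along the tool's axes as they then stand; what a row does not reach is not made up. A row lasts 1/8 s, in which the tool goes at most 62.5 mm and 10.7 degrees, less where a joint would pass 70% of its speed; a pose out of reach is approached as far as the arm can. A call is refused whole if a number of a shift passes 62.5 or a number of a turn 10.7, either way. A call with a gripper value outside its range is refused whole. The fingers move at their own pace and stop on an object; "squeeze" is the grip in N (left out, the last holds). Time passes only in rows, so rows that do not move let the fingers close. It gives the time, the measured TCP pose, the force and the opening at its end, in the units of the state.
- ctrl.get_state(): the state, without advancing time (a new reading comes with each control period).
- get_image(name): name is "scene" or "top"; returns a dict with "img" (480x640x3 uint8, red, green, blue), "mtx" (3x3 intrinsics, pixels), "camera_from_world" (4x4, takes a point from world to camera coordinates). Camera axes: x right, y up, looking along -z (the intrinsics and any distortion apply to the point x, -y, -z); pixel columns grow to the right and rows downward; lengths in m; the calibration is good to about 2 mm. A picture is of the moment at which its call begins. There is no depth.
- workorder.close_job(): hands the job in, once; it reports no verdict.
The state is a dict: "time": time; "joint_positions": joint angles; "qd": joint speeds; "joint_torque": joint torques, N m; "position": TCP position; "tool_rot": TCP orientation; "ft_force": force on the tool from outside, world axes, zero at the start; "torque": the same for the moment, N m; "grip_width": opening from 0.0 (shut) to 1.0 (fully open).
Only numpy, scipy, OpenCV 4.12 (cv2) and the standard library are available. Lean on these libraries where they do the work, as an engineer would, in place of code of your own. Each camera call takes 0.05 s, during which the arm holds its last target.

### The job

Set the gap of the plate test cell: turn its top knob clockwise (seen from above) until you feel the two brass plates meet firmly, without forcing them, then turn it back three clicks and let go. Leave everything else on the bench where it is.

Things in the scene. Friction and masses are not known exactly. Their poses are not given: they have to be found in the camera images.
- cell: Parallel-plate test cell, fixed to the bench: grey base 120 x 170 x 18 mm, two steel columns at y = +-68 mm, an aluminium bridge 56 x 170 mm across them, top 116 mm above the bench, the knob on its middle. Origin: centre of the underside; z up (also the knob's axis), y along the bridge. Beside the knob, towards +x, a spring plunger stands on a thin plate under it, up to 132 mm high.
- knob: Adjusting knob, turns about the vertical: a scalloped steel ring 62 mm across (top 15 mm above the bridge) under a black bar grip 50 mm long (its x) x 14 mm thick (its y), reaching from 15 to 59 mm above the bridge. Origin: on the axis at the bridge top. The plunger clicks into 15 scallops, one every 24 degrees (0.419 rad); the released knob settles into the nearest one.
- knob_grip (a point): On the knob axis, at the height to grip the bar, 46 mm above the bridge, 13 mm below the bar's top; x along the bar. Turning over a click takes about 0.03 to 0.06 N m. Where the plates meet the knob stops hard: 0.1 N m there presses them together with about 33 N and gives some 0.03 rad; 0.54 N m presses with 180 N, which is too much.
- upper_plate: Upper brass plate, 68 mm across, 10 mm thick, on the spindle under the bridge. Origin: centre of its lower face. Clockwise turning (from above) lowers it by 3 mm per radian (1.26 mm a click), counter-clockwise raises it. At the start it is one to five clicks of knob turn from touching.
- lower_plate: Lower brass plate, 52 mm across, fixed on a white insulator in the cell's base. Origin: centre of its upper face. Its height differs from start to start by more than a click's worth. The plates touch when the two faces meet, which falls on a click. It does not yield.
- screwdriver: Bystander: screwdriver 170 mm long, lying near the cell.
- board: Bystander: brown circuit board 110 x 75 mm.
- standoffs: Bystander: small clear jar, 44 mm across, 60 mm tall, near the cell.
- multimeter: Bystander: hand-held meter 150 x 75 x 32 mm.
- mug: Bystander: white mug 80 mm across, 95 mm tall.
- spool: Bystander: grey wire spool 56 mm across, 42 mm tall.
- wrench: Bystander: wrench 140 mm long.

How it is judged:
By the outcome, as a careful person would: the job done as asked, in the order asked, and still so for the second after the job is handed in, with the robot touching nothing.
It also fails if it takes over 67 s, if anything falls off the work surface, if the arm or the gripper's body presses on something with over 40 N, if the wrist force passes 120 N, or if a joint passes its speed limit or range.

## Working session

There is one attempt and no reset: what is moved stays moved. The work goes in short steps, Python scripts to look and compute and a tool call to move; the robot and the scene stay as the last step left them, time stands still between calls to the robot, and variables do not carry over. Pictures are saved under pics/ and viewed, and the job is handed in when it is done.

Besides the shell and the picture viewer there is one more tool, called as a command line: name --argument value ..., lists and objects as JSON in quotes. drive_tool: Moves the arm, as the interface text tells. Its arguments: {"type":"object","properties":{"increments":{"type":"string"},"squeeze":{"type":"number"}},"required":["increments"]}

```bash
ls; mkdir -p pics; python3 - <<'E'
from bench import ctrl,get_image
import cv2
s=ctrl.get_state()
print(s, ctrl.tcp_to_grasp)
for n in("scene","top"):
    d=get_image(n); cv2.imwrite(f"pics/{n}0.png",d["img"][:,:,::-1]); print(d["mtx"],d["camera_from_world"],[k for k in d])
E
```

```text
pics
{'time': 0.0, 'joint_positions': array([-1.24089431,  0.32184392, -0.07010713,  1.4516842 ,  0.02263228,
        1.37080067, -0.05689582]), 'qd': array([ 0.00241533,  0.00173355, -0.0015973 ,  0.00091448, -0.00119992,
       -0.00029309,  0.00010536]), 'joint_torque': array([-9.82104416e-05, -4.91298366e+01, -4.04041009e-01, -3.12539577e+01,
       -6.39905711e-02,  4.34994511e-02,  1.93720762e-04]), 'position': array([0.20174774, 0.61730797, 0.2214435 ]), 'tool_rot': array([-1.34345957, -0.97246775,  0.9749582 ]), 'ft_force': array([-0.75206084,  0.2509086 , -0.07498589]), 'torque': array([-0.04058872, -0.02040547,  0.02055942]), 'grip_width': 0.9976258425803648} -0.0187
[[580.11232597   0.         333.91673043]
 [  0.         580.11232597 232.30699941]
 [  0.           0.           1.        ]] [[-0.29743723  0.95473837 -0.00239585  0.20736328]
 [-0.59648419 -0.18386689  0.78128073  0.22976059]
 [ 0.74547818  0.23381106  0.6241752  -1.7670065 ]
 [ 0.          0.          0.          1.        ]] ['img', 'mtx', 'camera_from_world']
[[454.80078048   0.         321.67346985]
 [  0.         454.80078048 237.65765432]
 [  0.           0.           1.        ]] [[ 0.00842469 -0.99995421  0.00453846 -0.03459719]
 [ 0.99620395  0.00878617  0.08660541 -0.56092695]
 [-0.08664132  0.0037916   0.99623236 -1.26026448]
 [ 0.          0.          0.          1.        ]] ['img', 'mtx', 'camera_from_world']
```

View pics/scene0.png

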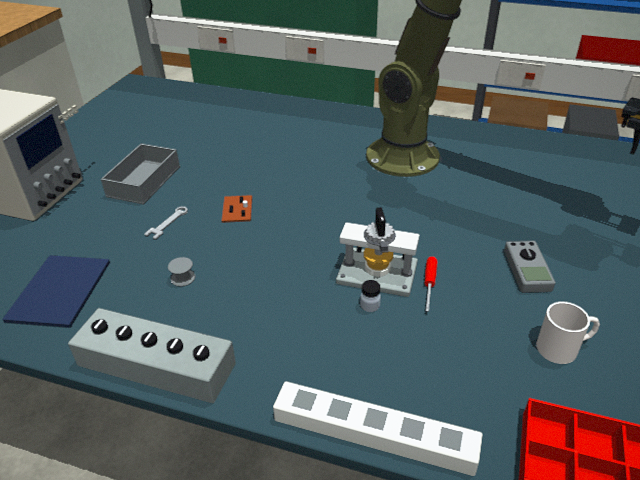

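View pics/top0.png

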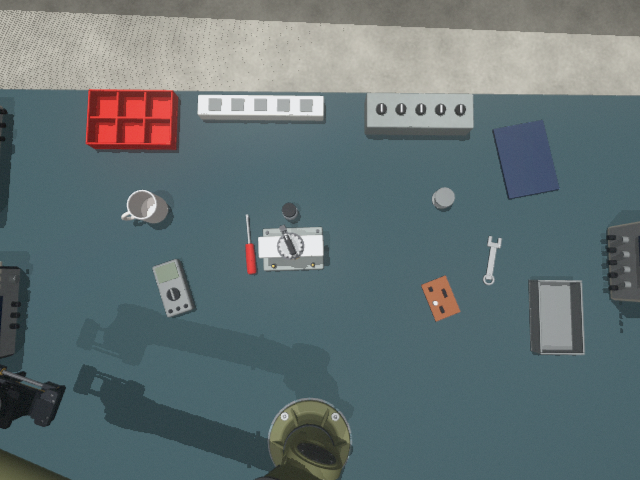

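The top view has the cell at about (291,248), with the knob ring centred near (291,246) and the black bar tilted. The jar is at (290,211) and the screwdriver at (250,250). Next I'll zoom in on the cell.

```bash
python3 - <<'E'
import cv2
a=cv2.imread("pics/top0.png")[195:285,235:335]; cv2.imwrite("pics/topz.png",cv2.resize(a,None,fx=6.6,fy=6.6,interpolation=cv2.INTER_CUBIC))
a=cv2.imread("pics/scene0.png")[200:315,325:445]; cv2.imwrite("pics/scz.png",cv2.resize(a,None,fx=5,fy=5,interpolation=cv2.INTER_CUBIC))
E
```

```text
(no output)
```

View pics/topz.png

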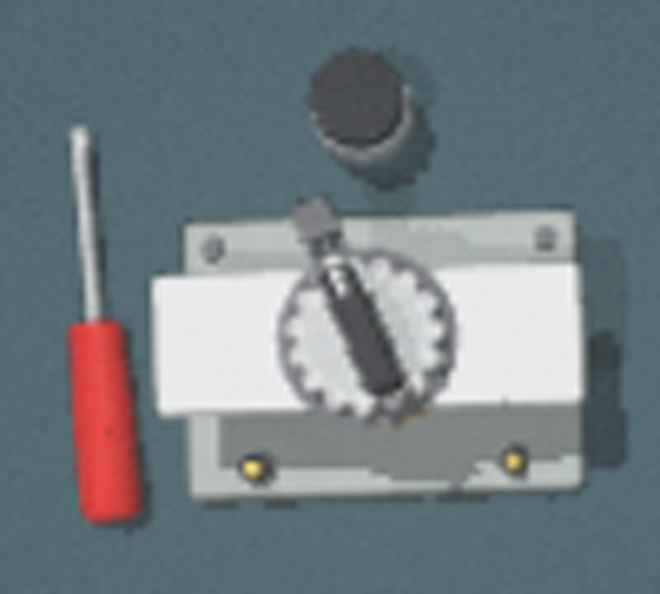

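View pics/scz.png

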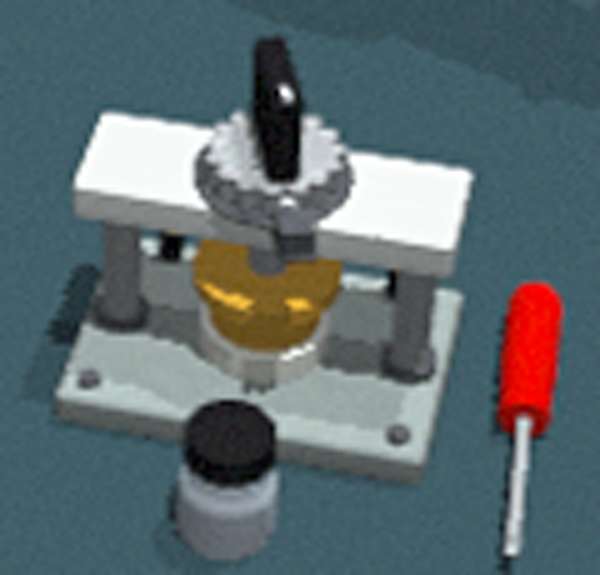

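```bash
cat > h.py <<'E'
import numpy as np, cv2
from bench import ctrl,get_image
from scipy.spatial.transform import Rotation as R
def ray(d,uv,z):
    uv=np.atleast_2d(uv).astype(float);K=d["mtx"];T=d["camera_from_world"]
    c=np.c_[(uv[:,0]-K[0,2])/K[0,0],-(uv[:,1]-K[1,2])/K[1,1],-np.ones(len(uv))]
    w=c@T[:3,:3]; o=-T[:3,:3].T@T[:3,3]
    return o+w*((z-o[2])/w[:,2])[:,None]
def proj(d,p):
    T=d["camera_from_world"];K=d["mtx"];c=T[:3,:3]@np.asarray(p,float)+T[:3,3]
    return np.array([K[0,0]*c[0]/-c[2]+K[0,2],K[1,1]*-c[1]/-c[2]+K[1,2]])
E
python3 - <<'E'
from h import *
d=get_image("top"); im=d["img"]
T=d["camera_from_world"]; print("cam",-T[:3,:3].T@T[:3,3])
s=ctrl.get_state(); M=R.from_rotvec(s["tool_rot"]).as_matrix(); print(M.round(3),s["joint_positions"].round(2))
roi=np.zeros((480,640),bool); roi[225:275,255:330]=1
g=im.astype(int)
w=((g.min(2)>200)&roi).astype(np.uint8)
n,l,st,c=cv2.connectedComponentsWithStats(w); print(st)
cs,_=cv2.findContours(w,cv2.RETR_EXTERNAL,cv2.CHAIN_APPROX_NONE)
pts=np.vstack(cs); r=cv2.minAreaRect(pts); b=cv2.boxPoints(r); print(r); B=ray(d,b,.116); print(B.round(4),B.mean(0))
k=((g.max(2)<75)&roi).astype(np.uint8); k[:,:282]=0;k[:,302:]=0;k[262:]=0;k[:230]=0
n,l,st,c=cv2.connectedComponentsWithStats(k); print(st,c)
i=1+st[1:,4].argmax(); ys,xs=np.nonzero(l==i)
for y in range(ys.min(),ys.max()+1): print(y,xs[ys==y], g[y,282:302].max(1))
E
```

```text
cam [ 0.44989813 -0.02488878  1.30425258]
[[ 0.311 -0.    -0.951]
 [ 0.951 -0.001  0.311]
 [-0.001 -1.    -0.   ]] [-1.24  0.32 -0.07  1.45  0.02  1.37 -0.06]
[[     0      0    640    480 306241]
 [   285    234      1      1      1]
 [   292    235     10     15     53]
 [   301    235     22     21    402]
 [   258    236     23     22    394]
 [   285    236      1      1      1]
 [   279    239     12     18    105]
 [   286    238      1      1      1]
 [   298    252      1      2      2]]
((290.14501953125, 244.92149353027344), (22.16841697692871, 63.932861328125), 88.12212371826172)
[[ 0.559   0.1381  0.116 ]
 [ 0.5661 -0.0295  0.116 ]
 [ 0.5079 -0.0318  0.116 ]
 [ 0.501   0.135   0.116 ]] [0.53348584 0.05292996 0.116     ]
[[     0      0    640    480 307181]
 [   288    237      1      1      1]
 [   289    239      2      3      3]
 [   291    243      1      1      1]
 [   292    245      4     10     14]] [[319.50168467 239.49948727]
 [288.         237.        ]
 [289.66666667 240.        ]
 [291.         243.        ]
 [293.21428571 250.57142857]]
245 [292] [214 213 2
[... 225 characters left out ...]
115 187 195 196 212 217
 176 105]
248 [293] [213 212 213 212 211 157  95  86  85  80  80  63  88 188 197 195 210 226
 212 163]
249 [293] [215 211 211 210 210 205 122  84  83  81  79  72  84 135 189 196 206 218
 215 172]
250 [294] [212 211 210 211 212 211 155  99  84  84  82  80  67 117 188 196 199 198
 177 125]
251 [294] [219 218 213 211 211 213 210 129  85  79  81  81  72  89 138 188 197 140
 111  95]
252 [295] [223 224 215 214 214 213 212 159  98  83  82  79  75  65 115 201 212 148
 119 127]
253 [292 293 294 295] [215 201 211 218 215 213 213 159  98  84  73  67  63  56 139 162 206 151
 130 133]
254 [292 293] [137 125 186 211 225 217 216 214 163  88  63  71  94 140 118 115 164 117
 132 176]
```

```bash
python3 - <<'E'
from h import *
d=get_image("top"); g=d["img"].astype(float).max(2)
print(g[228:264,276:306].astype(int))
pts=[]
for y in range(241,253):
    row=g[y]; # left edge crossing 145 moving left from dark
    x=291+(y-246)//3
    while row[x]<145: x-=1
    pts.append([x+(row[x]-145)/(row[x]-row[x+1]),y])
P=ray(d,pts,.175)
vx,vy,x0,y0=cv2.fitLine(P[:,:2].astype(np.float32),cv2.DIST_HUBER,0,.0001,.0001).ravel()
print(vx,vy,x0,y0,"bar angle",np.degrees(np.arctan2(vy,vx)))
n=np.array([-vy,vx]); 
for c in ([.5335,.053],): print("dist centre to left edge",np.dot(np.array([x0,y0])-c,n))
print("proj top centre",proj(d,[.5335,.053,.175]),proj(d,[.5335,.053,.131]))
a=np.radians(24)
E
```

```text
[[144 144 160 ... 186 187 187]
 [187 188 191 ... 192 192 191]
 [193 191 193 ... 181 179 190]
 ...
 [134 130 132 ... 134 135 134]
 [135 133 131 ... 135 133 136]
 [130 134 134 ... 135 136 132]]
0.908328 0.4182586 0.52552104 0.057543807 bar angle 24.724695
dist centre to left edge 0.00746453557971109
proj top centre [288.60403487 243.21457503] [289.75965295 244.48139155]
```

The bridge centre, which is also the knob axis, is at (0.5335, 0.053). The bar is at 24.7° in world. Next I'll move above it at the current height.

drive_tool --increments "-21.6 0 -24.6 0 0;-21.6 0 -24.6 0 0;-21.6 0 -24.6 0 0;-21.6 0 -24.6 0 0;-21.6 0 -24.6 0 0;-21.6 0 -24.6 0 0;-21.6 0 -24.6 0 0;-21.6 0 -24.6 0 0;-21.6 0 -24.6 0 0;-21.6 0 -24.6 0 0;-21.6 0 -24.6 0 0;-21.6 0 -24.6 0 0;-21.6 0 -24.6 0 0;-21.6 0 -24.6 0 0;-21.6 0 -24.6 0 0;-21.6 0 -24.6 0 0;-21.6 0 -24.6 0 0;-21.6 0 -24.6 0 0;-21.6 0 -24.6 0 0;-21.6 0 -24.6 0 0" --squeeze 10

```text
time: 2.7
position: [0.5357, 0.0535, 0.2225]
tool_rot: [-1.342, -0.974, 0.973]
ft_force: [-0.3, 0.1, -0.4]
grip_width: 1.002
```

drive_tool --increments "0 0 0 -10 0;0 0 0 -10 0;0 0 0 -10 0;0 0 0 -10 0;0 0 0 -2.8 0;0 0 0 0 0;0 0 0 0 0"

```text
time: 3.58
position: [0.5354, 0.0544, 0.2225]
tool_rot: [-0.974, -1.519, 1.519]
ft_force: [0.2, 0.3, 0.4]
grip_width: 1.002
```

```bash
cat > st.py <<'E'
from h import *
s=ctrl.get_state(); M=R.from_rotvec(s["tool_rot"]).as_matrix()
print("t",s["time"],"p",s["position"].round(4),"xang",np.degrees(np.arctan2(M[1,0],M[0,0])).round(2),"y",M[:,1].round(3),"j",s["joint_positions"].round(3))
print("F",s["ft_force"].round(2),"T",s["torque"].round(3),"w",s["grip_width"])
t=np.array([.5335,.053,.1433]); print("tool delta mm",(M.T@(t-s["position"])*1000).round(1))
E
python3 st.py
```

```text
t 3.575 p [0.5354 0.0544 0.2225] xang 114.66 y [-0.  0. -1.] j [-0.562  0.08   0.437  1.745 -0.035  1.325  1.883]
F [0.25 0.26 0.43] T [ 0.002  0.068 -0.048] w 1.0022631985478831
tool delta mm [-0.5 79.2  2.3]
```

drive_tool --increments "-0.5 0 2.3 0 0;0 10 0 0 0;0 10 0 0 0;0 10 0 0 0;0 10 0 0 0;0 10 0 0 0;0 10 0 0 0;0 10 0 0 0;0 9 0 0 0;0 0 0 0 0;0 0 0 0 0"

```text
time: 4.95
position: [0.5338, 0.053, 0.1438]
tool_rot: [-0.974, -1.52, 1.519]
ft_force: [0.4, -0.4, -0.2]
grip_width: 1.001
```

```bash
python3 st.py; python3 - <<'E'
from h import *
for n,(a,b,c,e) in {"scene":(170,320,310,470),"top":(190,290,230,350)}.items():
    d=get_image(n); cv2.imwrite(f"pics/{n}1.png",cv2.resize(d["img"][a:b,c:e,::-1],None,fx=4,fy=4,interpolation=cv2.INTER_CUBIC))
E
```

```text
t 4.95 p [0.5338 0.053  0.1438] xang 114.7 y [ 0.001  0.    -1.   ] j [-0.551  0.136  0.437  1.851 -0.063  1.168  1.909]
F [ 0.41 -0.37 -0.17] T [ 0.057  0.016 -0.021] w 1.0006940575337084
tool delta mm [0.1 0.5 0.3]
```

View pics/scene1.png

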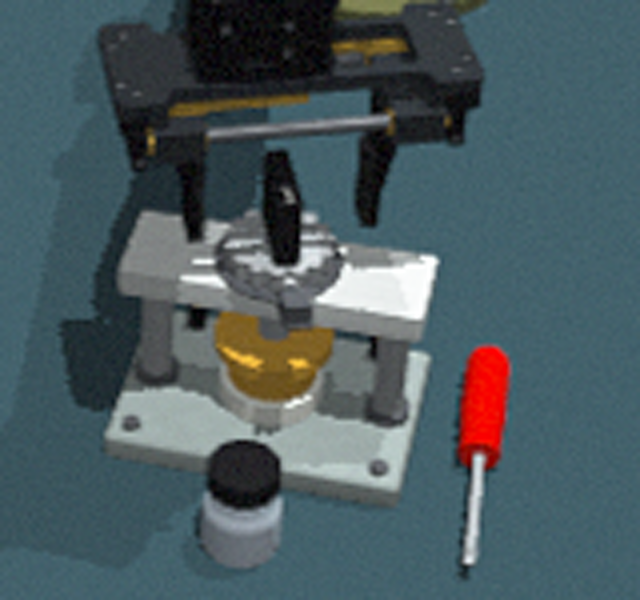

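View pics/top1.png

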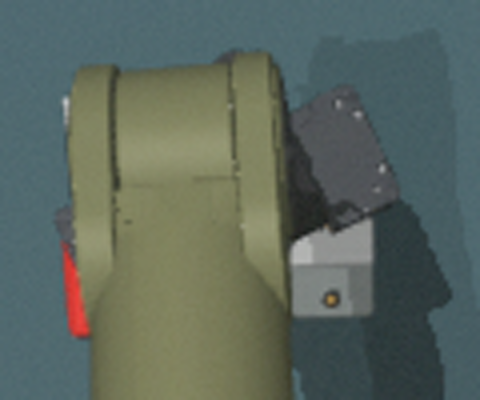

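The scene view shows the fingers either side of the bar, with the tips above the ring. Closing now.

drive_tool --increments "0 0.5 0 0 60;0 0 0 0 120;0 0 0 0 170;0 0 0 0 200;0 0 0 0 255;0 0 0 0 255;0 0 0 0 255;0 0 0 0 255;0 0 0 0 255" --squeeze 20

```text
time: 6.18
position: [0.5331, 0.0538, 0.1431]
tool_rot: [-0.972, -1.52, 1.519]
ft_force: [-2.5, 3.1, 0.7]
grip_width: 0.162
```

```bash
python3 st.py
```

```text
t 6.175 p [0.5331 0.0538 0.1431] xang 114.73 y [-0.001  0.001 -1.   ] j [-0.551  0.137  0.436  1.852 -0.064  1.167  1.909]
F [-2.46  3.06  0.67] T [ 0.525  0.371 -0.056] w 0.16191265326223858
tool delta mm [-0.9 -0.2 -0. ]
```

drive_tool --increments "1 0 0 0 255;0 0 0 0 255;0 0 0 0 255"

```text
time: 6.55
position: [0.5331, 0.0539, 0.143]
tool_rot: [-0.973, -1.519, 1.519]
ft_force: [-0.9, 0.4, 1.0]
grip_width: 0.164
```

```bash
cat > rd.py <<'E'
from h import *
import sys
A=[];n=int(sys.argv[1]) if len(sys.argv)>1 else 5
for i in range(n):
    if i: d=get_image("scene")
    s=ctrl.get_state(); M=R.from_rotvec(s["tool_rot"]).as_matrix()
    A.append([*s["ft_force"],s["torque"][2],np.degrees(np.arctan2(M[1,0],M[0,0])),*(s["position"]*1000),s["joint_positions"][6],s["joint_torque"][6]])
A=np.array(A); print("t",s["time"],"F,Tz,xang,p,j6,tau6\n",A.mean(0).round(3),"\nsd",A.std(0).round(3),"Tz",A[:,3].round(3), "w",s["grip_width"])
E
python3 rd.py 6
```

```text
t 6.8 F,Tz,xang,p,j6,tau6
 [-9.97000e-01  6.04000e-01  6.56000e-01 -8.40000e-02  1.14701e+02
  5.33093e+02  5.38500e+01  1.43074e+02  1.90700e+00  4.70000e-02] 
sd [0.283 0.491 0.303 0.022 0.003 0.011 0.015 0.015 0.    0.001] Tz [-0.086 -0.111 -0.06  -0.057 -0.077 -0.114] w 0.15721794397336322
```

drive_tool --increments "0 0 0 2 255;0 0 0 2 255;0 0 0 2 255;0 0 0 0 255"

```text
time: 7.3
position: [0.5331, 0.0538, 0.143]
tool_rot: [-1.037, -1.445, 1.445]
ft_force: [-1.2, -0.2, -0.1]
grip_width: 0.163
```

```bash
python3 rd.py 5
```

```text
t 7.5 F,Tz,xang,p,j6,tau6
 [-1.15300e+00 -6.50000e-02  3.43000e-01 -4.00000e-03  1.08692e+02
  5.33111e+02  5.37850e+01  1.43054e+02  1.80300e+00 -2.30000e-02] 
sd [0.55  0.239 0.478 0.024 0.014 0.01  0.004 0.017 0.    0.047] Tz [-0.013 -0.033  0.001  0.04  -0.015] w 0.1609966435304139
```

drive_tool --increments "0 0 0 3 255;0 0 0 3 255;0 0 0 0 255"

```text
time: 7.88
position: [0.5331, 0.0537, 0.1431]
tool_rot: [-1.096, -1.371, 1.371]
ft_force: [-0.1, -0.7, 0.9]
grip_width: 0.154
```

```bash
python3 rd.py 4
```

```text
t 8.025 F,Tz,xang,p,j6,tau6
 [-5.91000e-01 -6.79000e-01  5.65000e-01 -3.60000e-02  1.02741e+02
  5.33161e+02  5.36800e+01  1.43072e+02  1.70000e+00 -1.90000e-02] 
sd [0.352 0.46  0.219 0.029 0.007 0.012 0.013 0.017 0.    0.07 ] Tz [-0.005 -0.049 -0.076 -0.013] w 0.16052243765476945
```

drive_tool --increments "0 0 0 3 255;0 0 0 3 255;0 0 0 0 255"

```text
time: 8.4
position: [0.5331, 0.0536, 0.1431]
tool_rot: [-1.152, -1.295, 1.296]
ft_force: [-0.9, -0.9, 0.5]
grip_width: 0.16
```

```bash
python3 rd.py 4
```

```text
t 8.55 F,Tz,xang,p,j6,tau6
 [-3.91000e-01 -1.40000e+00  9.89000e-01 -9.00000e-02  9.67530e+01
  5.33170e+02  5.36050e+01  1.43068e+02  1.59700e+00  1.50000e-02] 
sd [0.497 0.491 0.435 0.041 0.01  0.014 0.008 0.015 0.    0.069] Tz [-0.139 -0.046 -0.053 -0.122] w 0.16118760496709852
```

drive_tool --increments "0 0 0 3 255;0 0 0 3 255;0 0 0 0 255;0 0 0 0 255"

```text
time: 9.05
position: [0.5332, 0.0535, 0.1431]
tool_rot: [-1.203, -1.219, 1.219]
ft_force: [-0.3, -2.6, 1.2]
grip_width: 0.156
```

```bash
python3 rd.py 5
```

```text
t 9.25 F,Tz,xang,p,j6,tau6
 [-3.37000e-01 -2.39800e+00  9.74000e-01 -4.70000e-02  9.07340e+01
  5.33172e+02  5.35390e+01  1.43059e+02  1.49300e+00  5.80000e-02] 
sd [0.243 0.245 0.299 0.028 0.014 0.003 0.02  0.01  0.    0.002] Tz [-0.02  -0.081 -0.011 -0.045 -0.075] w 0.15810331257636315
```

drive_tool --increments "0 0 0 2 255;0 0 0 2 255;0 0 0 0 255;0 0 0 0 255"

```text
time: 9.75
position: [0.5332, 0.0535, 0.1431]
tool_rot: [-1.236, -1.167, 1.167]
ft_force: [-1.5, -4.3, 0.4]
grip_width: 0.161
```

```bash
python3 rd.py 6
```

```text
t 10.0 F,Tz,xang,p,j6,tau6
 [-5.98000e-01 -4.70400e+00  2.44000e-01 -8.00000e-03  8.66930e+01
  5.33167e+02  5.35110e+01  1.43074e+02  1.42300e+00  5.00000e-03] 
sd [0.55  0.554 0.14  0.024 0.002 0.009 0.023 0.011 0.    0.002] Tz [ 0.013 -0.009  0.018 -0.055  0.001 -0.017] w 0.16210427903911487
```

drive_tool --increments "0 0 0 1 255;0 0 0 1 255;0 0 0 0 255"

```text
time: 10.38
position: [0.5332, 0.0535, 0.1431]
tool_rot: [-1.252, -1.14, 1.141]
ft_force: [0.1, -5.3, 0.5]
grip_width: 0.161
```

```bash
python3 rd.py 6
```

```text
t 10.625 F,Tz,xang,p,j6,tau6
 [-4.88000e-01 -5.17200e+00  6.78000e-01  2.40000e-02  8.46770e+01
  5.33164e+02  5.35120e+01  1.43074e+02  1.38900e+00 -2.10000e-02] 
sd [0.619 0.323 0.299 0.021 0.004 0.01  0.019 0.006 0.    0.015] Tz [ 0.039 -0.011  0.044  0.001  0.033  0.036] w 0.15814085908980555
```

drive_tool --increments "-0.8 0 0 2 255;0 0 0 2 255;0 0 0 2 255;0 0 0 0 255"

```text
time: 11.12
position: [0.5331, 0.0534, 0.1431]
tool_rot: [-1.296, -1.063, 1.062]
ft_force: [1.4, -3.7, 0.1]
grip_width: 0.157
```

```bash
python3 rd.py 4
```

```text
t 11.275 F,Tz,xang,p,j6,tau6
 [ 7.54000e-01 -3.18200e+00  6.80000e-02 -5.50000e-02  7.87080e+01
  5.33124e+02  5.33620e+01  1.43071e+02  1.28600e+00 -1.90000e-02] 
sd [0.494 0.373 0.503 0.01  0.013 0.015 0.025 0.012 0.    0.049] Tz [-0.043 -0.067 -0.047 -0.064] w 0.16161185644104817
```

drive_tool --increments "0 0 0 3 255;0 0 0 3 255;0 0 0 0 255"

```text
time: 11.65
position: [0.5331, 0.0532, 0.1431]
tool_rot: [-1.337, -0.985, 0.984]
ft_force: [1.3, -3.2, -0.0]
grip_width: 0.163
```

```bash
python3 rd.py 4
```

```text
t 11.8 F,Tz,xang,p,j6,tau6
 [ 1.00300e+00 -3.45400e+00 -3.99000e-01 -9.50000e-02  7.27540e+01
  5.33107e+02  5.32640e+01  1.43084e+02  1.18400e+00  3.00000e-03] 
sd [0.159 0.672 0.298 0.034 0.011 0.011 0.017 0.01  0.    0.07 ] Tz [-0.069 -0.137 -0.118 -0.054] w 0.15967511315733338
```

drive_tool --increments "0 0 0 3 255;0 0 0 3 255;0 0 0 0 255;0 0 0 0 255"

```text
time: 12.3
position: [0.5331, 0.0531, 0.1431]
tool_rot: [-1.374, -0.906, 0.905]
ft_force: [1.4, -2.7, -1.0]
grip_width: 0.156
```

```bash
python3 rd.py 5
```

```text
t 12.5 F,Tz,xang,p,j6,tau6
 [ 9.57000e-01 -3.46300e+00 -6.09000e-01 -6.10000e-02  6.67460e+01
  5.33084e+02  5.31570e+01  1.43085e+02  1.08000e+00  6.20000e-02] 
sd [0.258 0.52  0.545 0.027 0.012 0.014 0.015 0.008 0.    0.002] Tz [-0.111 -0.066 -0.04  -0.056 -0.033] w 0.1648262899048836
```

drive_tool --increments "0 0 0 1 255;0 0 0 2 255;0 0 0 0 255;0 0 0 0 255"

```text
time: 13.0
position: [0.533, 0.0532, 0.1431]
tool_rot: [-1.392, -0.865, 0.865]
ft_force: [0.4, -3.2, -0.7]
grip_width: 0.159
```

```bash
python3 rd.py 6
```

```text
t 13.25 F,Tz,xang,p,j6,tau6
 [-3.50000e-02 -2.96900e+00 -3.71000e-01  1.00000e-02  6.37080e+01
  5.33062e+02  5.31290e+01  1.43088e+02  1.02800e+00 -0.00000e+00] 
sd [0.419 0.317 0.36  0.036 0.002 0.017 0.015 0.011 0.    0.002] Tz [ 0.031 -0.049  0.013  0.065 -0.022  0.019] w 0.16027413751316827
```

drive_tool --increments "0 0 0 1 255;0 0 0 1 255;0 0 0 0 255"

```text
time: 13.62
position: [0.533, 0.0531, 0.1431]
tool_rot: [-1.403, -0.838, 0.838]
ft_force: [0.6, -3.1, -0.3]
grip_width: 0.16
```

```bash
python3 rd.py 5
```

```text
t 13.825 F,Tz,xang,p,j6,tau6
 [ 2.90000e-01 -3.63900e+00 -3.79000e-01  8.00000e-03  6.16990e+01
  5.33043e+02  5.30940e+01  1.43077e+02  9.93000e-01 -2.90000e-02] 
sd [0.434 0.334 0.676 0.032 0.006 0.007 0.02  0.009 0.    0.022] Tz [ 0.054 -0.043 -0.007  0.026  0.011] w 0.15274345606993386
```

drive_tool --increments "-0.6 0 0 3 255;0 0 0 3 255;0 0 0 3 255;0 0 0 3 255;0 0 0 0 255"

```text
time: 14.45
position: [0.5329, 0.0529, 0.1431]
tool_rot: [-1.462, -0.678, 0.677]
ft_force: [1.2, -3.0, -1.1]
grip_width: 0.161
```

```bash
python3 rd.py 4
```

```text
t 14.6 F,Tz,xang,p,j6,tau6
 [ 1.39200e+00 -2.72400e+00 -9.46000e-01 -2.80000e-02  4.97600e+01
  5.32926e+02  5.28990e+01  1.43088e+02  7.87000e-01 -1.90000e-02] 
sd [0.422 0.264 0.674 0.011 0.012 0.013 0.018 0.011 0.    0.07 ] Tz [-0.026 -0.019 -0.047 -0.019] w 0.1551129532734301
```

drive_tool --increments "0 0 0 3 255;0 0 0 2 255;0 0 0 2 255;0 0 0 0 255;0 0 0 0 255"

```text
time: 15.22
position: [0.5329, 0.0528, 0.1431]
tool_rot: [-1.491, -0.584, 0.583]
ft_force: [2.1, -1.8, -0.5]
grip_width: 0.162
```

```bash
python3 rd.py 5
```

```text
t 15.425 F,Tz,xang,p,j6,tau6
 [ 2.08200e+00 -1.65700e+00 -1.20400e+00 -6.80000e-02  4.27270e+01
  5.32837e+02  5.28110e+01  1.43095e+02  6.66000e-01  5.30000e-02] 
sd [0.219 0.344 0.516 0.029 0.003 0.013 0.015 0.013 0.    0.002] Tz [-0.063 -0.103 -0.067 -0.017 -0.089] w 0.15594050331633935
```

drive_tool --increments "0 0 0 1 255;0 0 0 2 255;0 0 0 0 255;0 0 0 0 255"

```text
time: 15.92
position: [0.5328, 0.0528, 0.1431]
tool_rot: [-1.502, -0.543, 0.542]
ft_force: [2.2, -0.6, -2.0]
grip_width: 0.156
```

```bash
python3 rd.py 6
```

```text
t 16.175 F,Tz,xang,p,j6,tau6
 [ 2.10200e+00 -8.75000e-01 -1.02800e+00  5.20000e-02  3.97160e+01
  5.32791e+02  5.27670e+01  1.43088e+02  6.14000e-01 -7.10000e-02] 
sd [0.371 0.216 0.958 0.013 0.002 0.009 0.018 0.004 0.    0.001] Tz [0.033 0.056 0.051 0.076 0.044 0.051] w 0.16060020672352712
```

The torque rose twice as much here as at the earlier clicks, so I'll go on in 1° steps.

drive_tool --increments "0 0 0 1 255;0 0 0 0 255;0 0 0 0 255"

```text
time: 16.55
position: [0.5328, 0.0528, 0.1431]
tool_rot: [-1.505, -0.529, 0.529]
ft_force: [1.0, -0.1, -1.6]
grip_width: 0.159
```

```bash
python3 rd.py 6
```

```text
t 16.8 F,Tz,xang,p,j6,tau6
 [ 1.67800e+00 -1.59000e-01 -1.43500e+00  1.33000e-01  3.87150e+01
  5.32775e+02  5.27540e+01  1.43086e+02  5.97000e-01 -1.40000e-01] 
sd [0.461 0.287 0.289 0.018 0.002 0.008 0.012 0.012 0.    0.001] Tz [0.104 0.146 0.156 0.13  0.145 0.115] w 0.15519256322187927
```

drive_tool --increments "0 0 0 1 255;0 0 0 0 255;0 0 0 0 255"

```text
time: 17.18
position: [0.5328, 0.0527, 0.1431]
tool_rot: [-1.509, -0.515, 0.515]
ft_force: [1.6, -0.2, -0.5]
grip_width: 0.159
```

```bash
python3 rd.py 6
```

```text
t 17.425 F,Tz,xang,p,j6,tau6
 [ 1.75400e+00  6.90000e-02 -1.06300e+00  2.26000e-01  3.77160e+01
  5.32767e+02  5.27360e+01  1.43082e+02  5.80000e-01 -2.21000e-01] 
sd [0.361 0.432 0.472 0.049 0.002 0.014 0.014 0.006 0.    0.001] Tz [0.228 0.212 0.298 0.266 0.21  0.14 ] w 0.1601242272732957
```

The plates have met: the torque climbs about 0.08 N m per degree to roughly 0.25 N m net, at about 41°, which matches the third click (42.7°). Now I'll turn back to 42.7 + 72 = 114.7°, undoing the small centring shifts on the way.

drive_tool --increments "0 0 0 -4 255;0 0 0 -5 255;0 0 0 -5 255;0 0 0 -5 255;0 0 0 -5 255;0.6 0 0 -5 255;0 0 0 -5 255;0 0 0 -5 255;0 0 0 -5 255;0 0 0 -5 255;0.8 0 0 -5 255;0 0 0 -5 255;0 0 0 -5 255;0 0 0 -5 255;0 0 0 -5 255;0 0 0 -3 255;0 0 0 0 255;0 0 0 0 255"

```text
time: 19.68
position: [0.5331, 0.0539, 0.1431]
tool_rot: [-0.974, -1.519, 1.518]
ft_force: [0.8, -0.2, -0.2]
grip_width: 0.161
```

```bash
python3 rd.py 5
```

```text
t 19.875 F,Tz,xang,p,j6,tau6
 [ 1.46700e+00  1.98000e-01 -4.15000e-01 -3.60000e-02  1.14660e+02
  5.33048e+02  5.38690e+01  1.43076e+02  1.90600e+00  3.20000e-02] 
sd [0.793 0.311 0.395 0.034 0.015 0.014 0.012 0.013 0.    0.002] Tz [-0.02  -0.078 -0.049  0.021 -0.056] w 0.16200734896397787
```

Open, then lift straight up.

drive_tool --increments "0 0 0 0 200;0 0 0 0 180;0 0 0 0 150;0 0 0 0 100;0 0 0 0 50;0 0 0 0 0;0 0 0 0 0;0 0 0 0 0"

```text
time: 20.88
position: [0.5331, 0.054, 0.1431]
tool_rot: [-0.973, -1.519, 1.519]
ft_force: [-0.2, 0.4, 0.7]
grip_width: 0.894
```

drive_tool --increments "0 -8 0 0 0;0 -10 0 0 0;0 -10 0 0 0;0 -15 0 0 0;0 -15 0 0 0;0 -15 0 0 0;0 -15 0 0 0;0 -12 0 0 0;-20 0 -20 0 0;-20 0 -20 0 0;-20 0 -20 0 0;-20 0 -20 0 0;-20 0 -20 0 0;-20 0 -20 0 0;-20 0 -20 0 0;-20 0 -20 0 0;0 0 0 0 0;0 0 0 0 0"

```text
time: 23.12
position: [0.7448, -0.0243, 0.2428]
tool_rot: [-0.972, -1.519, 1.519]
ft_force: [0.2, 0.0, -0.4]
grip_width: 0.997
```

```bash
python3 st.py; python3 - <<'E'
from h import *
for n,(a,b,c,e) in {"scene":(170,320,310,470),"top":(190,290,230,350)}.items():
    d=get_image(n); cv2.imwrite(f"pics/{n}2.png",cv2.resize(d["img"][a:b,c:e,::-1],None,fx=4,fy=4,interpolation=cv2.INTER_CUBIC)); cv2.imwrite(f"pics/{n}2f.png",d["img"][:,:,::-1])
E
```

```text
t 23.125 p [ 0.7448 -0.0243  0.2428] xang 114.72 y [-0.001  0.    -1.   ] j [-0.305  0.556  0.494  1.147 -0.254  1.498  2.146]
F [ 0.19  0.04 -0.44] T [0.026 0.074 0.021] w 0.9968127413632983
tool delta mm [158.5  99.8 159.6]
```

View pics/scene2.png

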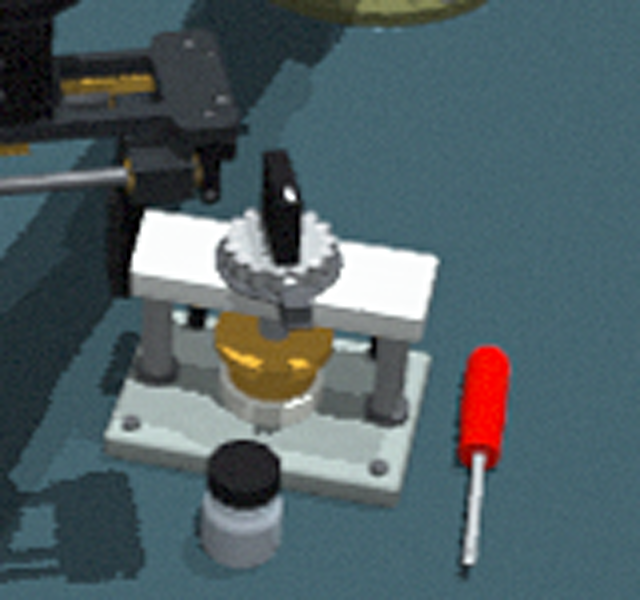

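View pics/top2.png

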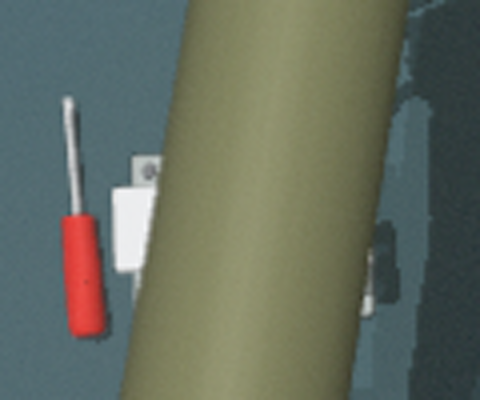

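The scene view shows the bar at about (280,205) in the crop, as at the start. The jar and screwdriver look unmoved. A numeric comparison with the first picture, then I'll hand in.

```bash
python3 - <<'E'
import cv2,numpy as np
a=cv2.imread("pics/scene0.png").astype(int);b=cv2.imread("pics/scene2f.png").astype(int)
D=np.abs(a-b).max(2)
for n,(x0,y0,x1,y1) in dict(bar=(370,205,390,238),knob=(362,222,398,245),plates=(360,245,398,275),jar=(355,278,385,313),sd=(420,255,442,313),meter=(500,235,555,295),mug=(535,300,600,365),spool=(165,255,198,288),board=(218,190,258,224),wrench=(142,203,190,240)).items():
    r=D[y0:y1,x0:x1]; print(n,r.mean().round(1),(r>40).sum(),r.size)
E
```

```text
bar 10.3 3 660
knob 9.8 2 828
plates 8.8 0 1140
jar 8.4 0 1050
sd 8.4 0 1276
meter 10.5 0 3300
mug 8.8 0 4225
spool 8.4 0 1089
board 9.7 13 1360
wrench 8.3 0 1776
```

```bash
python3 -c "
from bench import workorder,ctrl
print(workorder.close_job(),ctrl.get_state()['time'])"
```

```text
the job is handed in; nothing more can be done
the job is handed in; nothing more can be done
```

The cell's gap is set: I turned the knob clockwise to where the plates meet, turned it back three clicks and let go. The job is handed in, but it reported no verdict.

- **Finding the stop:** Clicks 1 and 2 gave only small detent torques. At the third click the torque climbed steadily by about 0.08 N m per degree. I stopped at about 0.25 N m net of the sensor's offset, roughly 80 N on the plates, under the 180 N limit.
- **Backing off:** The stop began at about 41°, within 2° of the third click position at 42.7°. I turned back to 114.7°, three clicks from that position. This is the scallop the knob started in, because the plates were three clicks from touching at the start.
- **Last checks:** The arm is clear with the gripper open, at about 23 s of the 67 s allowed. In the scene view the knob, plates and all the bystanders match the first picture apart from image noise; 13 of the board area's 1,360 pixels changed, which I did not look into.
- **Limits of these checks:** The arm blocked the top camera's view of the knob at the end, so the final angle is confirmed only by the scene camera and the tool angle. The measured moment also had an offset of about -0.05 N m with noise of 0.02 to 0.05, so I read the stop from how the torque rose, backed by the last joint's torque.

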